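Index a clip under the plunger with a sprung latching slide

ROBOT

A 6-joint arm with a two-finger parallel gripper is mounted at the origin on the work surface. World frame = base frame: x ahead of the robot, y to its left, z up, the work surface at z = 0. Lengths are in mm, angles in rad, forces in N, time in s.
With the tool pointing down it reaches from about 325 to 875 mm from the base axis. Payload 4.4 kg.
Tool frame: the origin (TCP) lies at the centre of the arm's flange, where the gripper is bolted on; the fingertips stand 173 mm ahead of it and the grasp point (between the pads) lies 155 mm ahead of it; z points along the fingers, y is the line along which they close (so a half turn about z gives the same grasp; the last joint's range is limited). The gripper opens to 85 mm and grips with 20 to 120 N. Pads are 22 mm wide; open, the fingers measure 114 mm over their backs; the gripper's body (76 mm by 85 mm) begins 54 mm behind the grasp point. The pads swing forward as they close: fully open they stand 13 mm farther back than shut.
Start: joints at [-1.423, 0.207, 1.542, -0, 1.393, -0.15], TCP at [168.703, -549.698, 404.682] pointing down, gripper open.
Joint ranges: [-2.73, 2.73], [-0.86, 2.22], [0.23, 2.46], [-1.11, 4.25], [0.08, 2.63], [-2.82, 2.82]. Speed limits (rad/s): [2.79, 2.79, 3.14, 3.14, 3.14, 3.14].

INTERFACE

Orientations are given as a unit quaternion [x, y, z, w].
In Python, from plant import robot gives the robot as it stands. The module is installed in compiled form; this text tells all that it offers.
- The arm moves only by the tool servo_tool, never from a script. Its argument "deltas" is a list of rows, each a list of 3 entries, a list of its own where there are three numbers: the finger opening in m, from 0 to 0.0854, then the shift along the tool's x, y, z in m, then the turn, a rotation vector about the tool's x, y, z in degrees. A call has 1 to 5 rows; each row shifts and turns the commanded pose from where the row before left it, along the tool's axes as they then stand; what a row does not reach is not made up. A row lasts 1/12 s, in which the tool goes at most 41.7 mm and 7.16 degrees, less where a joint would pass 70% of its speed; a pose out of reach is approached as far as the arm can. A call is refused whole if a number of a shift passes 0.0417 or a number of a turn 7.16, either way. A call with a gripper value outside its range is refused whole. The fingers move at their own pace and stop on an object; the grip force is fixed at half the most. Time passes only in rows, so rows that do not move let the fingers close. It gives the time, the measured TCP pose, the force, the opening and the grip force at its end, in the units of the state.
- robot.sense(): the state, without advancing time (a new reading comes with each control period).
- robot.get_image(name): name is "scene" or "side" or "wrist"; returns the picture (384x512x3 uint8, blue, green, red); there is no depth.
- robot.camera_params(name): a dict with "mtx" (3x3 intrinsics, pixels), "rvec" (rotation vector, rad) and "tvec" (3), from world to camera coordinates, as OpenCV has them. Camera axes: x right, y down, z forward; pixel columns grow to the right and rows downward; lengths in mm; the calibration is good to about 2 mm. The wrist camera is an equidistant fisheye: a pixel r from the principal point sees the ray r / f radians off the axis. A picture is of the moment at which its call begins: read the wrist's pose just before it. camera_params takes no time and is no camera call; for the wrist camera it gives the pose at the moment of the call.
- robot.close_job(): hands the job in; it is judged then, once.
The state is a dict: "clock": time; "joints": joint angles; "dq": joint speeds; "effort": joint torques, N m; "position": TCP position; "tool_rot": TCP orientation; "wrist_force": force on the tool from outside, world axes, zero at the start; "wrist_torque": the same for the moment, N m; "opening": finger opening in mm; "grasp_force": force on a finger pad.
Only numpy, scipy, OpenCV 4.12 (cv2) and the standard library are available. Lean on these libraries where they do the work, as an engineer would, in place of code of your own. Each camera call takes 0.05 s, during which the arm holds its last target. There are 200 camera calls.

TASK

Two clip fixtures stand on the bench; work on the one with a black clip in its nest. With the fingertips push its sprung slide fully in by the upright plate and let it go, so that it springs back and latches on the stop pin at mid position under the plunger; then press the plunger's knob down until its foot bears firmly on the clip, and let it rise again. Do not touch or lift the clip, and leave the empty fixture and everything else on the bench alone.

Things in the scene. Friction and masses are not known exactly. Their poses are not given: they have to be found in the camera images.
- fixture_a: the LOADED fixture (black clip in its slide's nest): fixed aluminium base 270 x 110 x 12 mm, origin at the centre of its underside. Its x axis is the way its slide is pushed (roughly away from the robot), z up. On it a steel slide 44 mm wide, deck top at z 28 mm, and a bridge with a plunger. Only the plunger's knob stands higher than 83 mm.
- fixture_b: the EMPTY fixture: same make, sizes and axes, no clip in its nest. To be left alone.
- bridge_a (a point): centre of the top of the loaded fixture's dark steel bridge, which spans the slide: 18 mm in x, 104 mm in y, top 78 mm above the table, at fixture x 50 mm; underside at 66 mm.
- plate_a (a point): centre of the near face of the loaded slide's upright push plate (54 mm wide in y, 8 mm thick, from 14 to 78 mm above the table), where it is pushed towards the fixture's +x; 55 mm above the table. At rest at x -110 mm in the fixture's frame; moves with the slide. The space before it is open.
- plate_b (a point): the same point on the empty fixture's push plate.
- slide_a (a joint): travel of the loaded slide in m: 0 home, 0.070 fully in (end stop). A damped spring pushes it back, 3.4 N at home, 7.6 N at the end (9.5 N there while pushed at 0.05 m/s). Just past 0.045 the stop pin drops behind the slide's rail; let go after that, it comes back to 0.045 within 1 s and rests on the pin: mid position, nest under the plunger. Let go sooner it goes home.
- slide_b (a joint): the same for the empty fixture's slide; stays at 0.
- pin_a (a joint): drop of the loaded fixture's sprung stop pin in m: 0 up, riding on the slide's rail; about 0.010 dropped behind it. Works by itself. Steel pin 8 mm thick with a 16 mm black head (top 70 mm above the table) in a bracket at fixture x -20, y 20 to 52 mm, top 55 mm.
- knob_a (a point): centre of the flat top of the black knob (30 mm across, 10 mm thick) of the loaded fixture's plunger, 108 mm above the table when up; at x 50 mm, y 0 in the fixture's frame. Pressed straight down from above.
- knob_b (a point): the same point on the empty fixture's plunger.
- plunger_a (a joint): downward travel of the loaded fixture's plunger in m: 0 up (sprung), 0.010 its 14 mm foot meets a clip under it, 0.014 its stop if no clip is there. Spring 1.8 N at the top, 3 N at the clip; what is pressed beyond that bears on the clip (8 N on the knob: 5 N on the clip). The job takes over 2 N on the clip for a moment; 8 to 15 N on the knob is about right.
- plunger_b (a joint): the same for the empty fixture's plunger; stays at 0.
- nest_a (a point): centre of the floor of the loaded slide's nest (a low rim 7 mm high on the deck); moves with the slide, and lies under the plunger's axis at slide travel 0.045.
- clip: loose black moulded clip, 36 x 28 x 20 mm (x, y, z), with a 46 mm steel cross pin along y, lying in the loaded slide's nest with about 2 mm of play; origin at the centre of its underside. Rides with the slide; not to be touched by hand.
- spare_clip: bystander: another such clip lying on the table between the fixtures; origin at the centre of its underside.
- screwdriver: bystander: screwdriver, 170 mm long, lying on the table between the fixtures; origin at its middle.
- pin_cup: bystander: small steel cup, 70 mm across, 45 mm high, beyond the fixtures; origin at the centre of its underside.
- flask: bystander: steel drinking flask, 68 mm across, 210 mm high, at the left; origin at the centre of its underside.
- carton: bystander: small pale carton 45 x 110 x 40 mm at the right; origin at the centre of its underside.
- tape: bystander: roll of tape lying flat, 90 mm across, 22 mm high, at the left; origin at the centre of its underside.

How it is judged:
By the outcome, as a careful person would: the job done as asked, in the order asked, and still so for the second after the job is handed in, with the robot touching nothing.
It also fails if it takes over 48 s, if anything falls off the work surface, if the arm or the gripper's body presses on something with over 40 N, if the wrist force passes 120 N, or if a joint passes its speed limit or range.

## Working session

There is one attempt and no reset: what is moved stays moved. The work goes in short steps, Python scripts to look and compute and a tool call to move; the robot and the scene stay as the last step left them, time stands still between calls to the robot, and variables do not carry over. Pictures are saved under pics/ and viewed, at most 10 in all, crops included, and the job is handed in when it is done.

Besides the shell and the picture viewer there is one more tool, called after ">>>" by a JSON object that holds its "method" and its "body". servo_tool: Moves the arm, as the interface text tells. Its arguments: {"type":"object","properties":{"deltas":{"type":"array","items":{"type":"array"}}},"required":["deltas"]}

```bash
mkdir -p pics
python3 - <<'E'
from plant import robot
import cv2
s=robot.sense();print(s['clock'],s['position'],s['tool_rot'],s['opening'])
for n in("scene","side"):
    cv2.imwrite(f"pics/{n}0.png",robot.get_image(n));p=robot.camera_params(n);print(n,p)
E
```

```text
0.0 [ 168.66875643 -549.32140603  403.52015664] [ 9.88933858e-01  1.48352646e-01  8.51921711e-06 -1.14723047e-03] 85.35971080514355
scene {'mtx': array([[447.7828499 ,   0.        , 255.34295899],
       [  0.        , 447.7828499 , 193.34822804],
       [  0.        ,   0.        ,   1.        ]]), 'rvec': array([ 0.78856935,  2.48327584, -1.1778035 ]), 'tvec': array([ 461.16811562, -149.07755608, 1950.222213  ])}
side {'mtx': array([[379.568895  ,   0.        , 265.99927836],
       [  0.        , 379.568895  , 186.28355682],
       [  0.        ,   0.        ,   1.        ]]), 'rvec': array([ 2.33970653, -0.15808008,  0.05897345]), 'tvec': array([-576.66660742,  148.60322359, 1089.18620731])}
```

View pics/scene0.png

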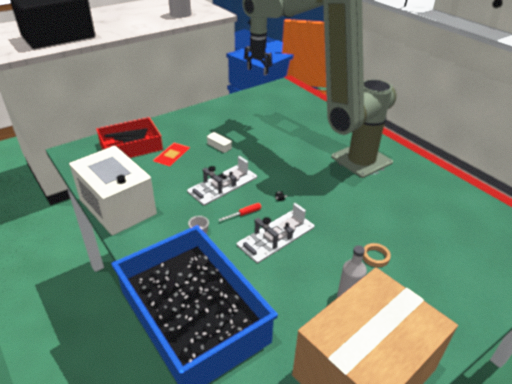

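View pics/side0.png

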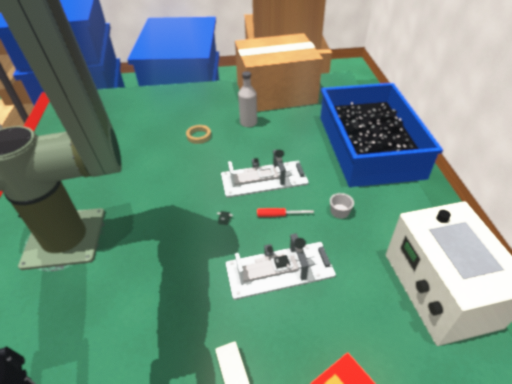

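The side view shows two fixtures, one near (about 280,268) and one far (about 265,175). The near one seems to have a black clip at (282,262). I'll enlarge it to confirm and measure.

```bash
cat > h.py <<'E'
import numpy as np,cv2
def RT(p): return cv2.Rodrigues(np.array(p['rvec']))[0],np.array(p['tvec']).ravel()
def ray(p,uv,wrist=False):
    R,t=RT(p);K=p['mtx'];x=(uv[0]-K[0,2])/K[0,0];y=(uv[1]-K[1,2])/K[1,1]
    if wrist:
        r=np.hypot(x,y);d=np.array([x/r*np.sin(r),y/r*np.sin(r),np.cos(r)]) if r>0 else np.array([0,0,1.])
    else: d=np.array([x,y,1.])
    d=R.T@d;return -R.T@t,d/np.linalg.norm(d)
def onz(p,uv,z,w=False):
    o,d=ray(p,uv,w);return o+d*(z-o[2])/d[2]
def tri(rays):
    A=np.zeros((3,3));b=np.zeros(3)
    for o,d in rays:
        P=np.eye(3)-np.outer(d,d);A+=P;b+=P@o
    X=np.linalg.solve(A,b);return X,[np.linalg.norm((np.eye(3)-np.outer(d,d))@(X-o)) for o,d in rays]
E
python3 - <<'E'
import cv2,numpy as np
from h import *
from plant import robot
s=cv2.imread('pics/side0.png');c=cv2.imread('pics/scene0.png')
a=cv2.resize(s[140:200,210:345],None,fx=3.9,fy=3.9,interpolation=2);b=cv2.resize(s[225:305,210:345],None,fx=3.9,fy=3.9,interpolation=2)
cv2.imwrite('pics/c1.png',np.vstack([a,b]))
a=cv2.resize(c[150:205,180:265],None,fx=5,fy=5,interpolation=2);b=cv2.resize(c[200:262,235:320],None,fx=5,fy=5,interpolation=2)
cv2.imwrite('pics/c2.png',np.vstack([a,b]))
P=robot.camera_params('side')
for y0,y1 in((140,200),(225,305)):
    m=cv2.inRange(s,(120,120,120),(255,255,255));m[:y0]=0;m[y1:]=0;m[:,:210]=0;m[:,345:]=0
    k=max(cv2.findContours(m,0,2)[0],key=cv2.contourArea)
    k=cv2.approxPolyDP(cv2.convexHull(k),3,True)[:,0]
    for q in k: print(q,onz(P,q,12).round(0))
    print()
E
```

```text
[308 179] [738. 134.  12.]
[306 184] [727. 112.  12.]
[226 196] [468.  93.  12.]
[220 173] [454. 203.  12.]
[228 161] [484. 261.  12.]
[298 160] [724. 233.  12.]

[335 271] [ 734. -220.   12.]
[332 277] [ 722. -236.   12.]
[233 299] [ 465. -264.   12.]
[225 262] [ 451. -153.   12.]
[236 252] [ 483. -124.   12.]
[320 241] [ 718. -119.   12.]
```

View pics/c1.png

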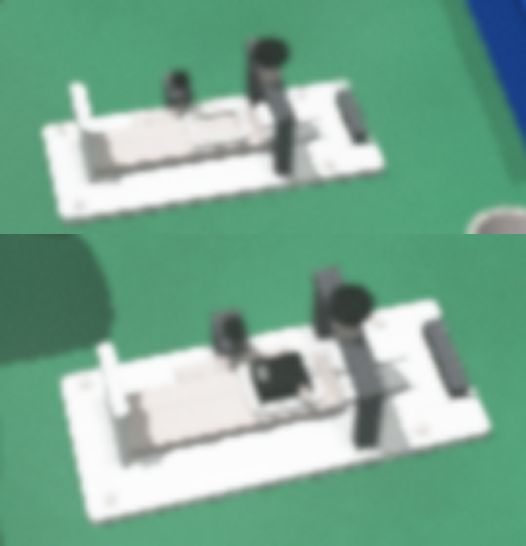

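View pics/c2.png

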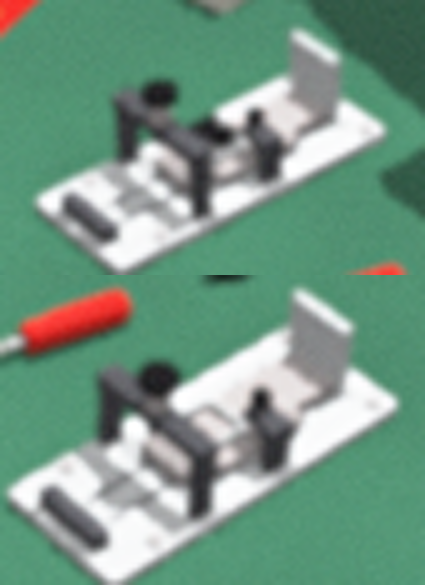

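The crops confirm it. The near fixture (right side, y<0) holds the black clip in its nest, at side ≈(282,262). Its knob is at ≈(300,243), and the base is centred near (592,-193) with yaw ≈0.126. The far fixture is empty. I'll approach with the fingers closed.

>>> {"method": "servo_tool", "body": {"deltas": [[0,[0.031,-0.0224,0.004],[0,0,0]],[0,[0.031,-0.0224,0.004],[0,0,0]],[0,[0.031,-0.0224,0.004],[0,0,0]],[0,[0.031,-0.0224,0.004],[0,0,0]],[0,[0.031,-0.0224,0.004],[0,0,0]]]}}

```text
clock: 0.52
position: [284.5, -395.5, 383.9]
tool_rot: [0.989, 0.148, -0.0, -0.001]
wrist_force: [0.0, 0.0, 0.2]
opening: 25.5
grasp_force: 0.0
```

>>> {"method": "servo_tool", "body": {"deltas": [[0,[0.031,-0.0224,0.004],[0,0,0]],[0,[0.031,-0.0224,0.004],[0,0,0]],[0,[0.031,-0.0224,0.004],[0,0,0]],[0,[0.031,-0.0224,0.004],[0,0,0]],[0,[0.031,-0.0224,0.004],[0,0,0]]]}}

```text
clock: 0.93
position: [399.9, -242.8, 364.2]
tool_rot: [0.989, 0.148, -0.0, -0.0]
wrist_force: [0.5, -0.4, 0.3]
opening: -0.1
grasp_force: 0.0
```

>>> {"method": "servo_tool", "body": {"deltas": [[0,[0.031,-0.0224,0.004],[0,0,0]],[0,[0,0,0],[0,0,5]],[0,[0,0,0],[0,0,5]],[0,[0,0,0],[0,0,0]],[0,[0,0,0],[0,0,0]]]}}

```text
clock: 1.35
position: [422.3, -213.8, 360.3]
tool_rot: [0.998, 0.063, -0.0, -0.0]
wrist_force: [0.2, 0.1, 0.1]
opening: 0.1
grasp_force: 0.0
```

Run:
```python
from plant import robot
from h import *
s=robot.sense();print(s['clock'],s['position'],s['tool_rot'],s['opening'],s['wrist_force'])
p=robot.camera_params('wrist');im=robot.get_image('wrist');cv2.imwrite('pics/w1.png',im)
import pickle;pickle.dump(p,open('w1.pkl','wb'));R,t=RT(p);print(p['mtx'][0],-R.T@t,R[2])
S=robot.camera_params('side');C=robot.camera_params('scene')
cs=lambda x,y:(210+(x+.5)/3.9-.5,225+(y-234+.5)/3.9-.5)
cc=lambda x,y:(180+(x+.5)/5-.5,150+(y+.5)/5-.5)
for n,a,b in(('knob',(351,303),(158,94)),('plateTopL',(105,346),(292,33)),):
    print(n,tri([ray(S,cs(*a)),ray(C,cc(*b))]))
for q in((62,378),(95,522),(490,430),(437,298)):print(onz(S,cs(*q),12).round(1))
for q in((37,202),(122,273),(386,128)):print('c',onz(C,cc(*q),12).round(1))
```

```text
1.35 [ 422.31681588 -213.81598983  360.30269651] [ 9.98019853e-01  6.28982851e-02 -3.35798637e-04 -2.55366756e-04] 0.1476739350196377 [0.22238573 0.06866241 0.08196682]
[297.31863964   0.         259.5524154 ] [ 505.41869866 -203.5448839   329.05486572] [-0.3245884  -0.03929156 -0.94503891]
knob (array([ 643.91979295, -183.09785942,  102.26375486]), [np.float64(1.4545137681770721), np.float64(1.4545137681771825)])
plateTopL (array([ 496.39357754, -199.0896348 ,   98.11659106]), [np.float64(13.815409147337935), np.float64(13.815409147337913)])
[ 452.5 -151.3   12. ]
[ 467.1 -262.8   12. ]
[ 732.  -231.2   12. ]
[ 723.  -119.6   12. ]
c [ 735.5 -223.    12. ]
c [ 724.8 -112.2   12. ]
c [ 454.6 -148.2   12. ]
```

View pics/w1.png

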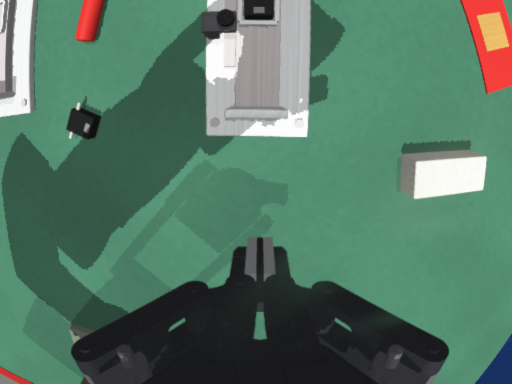

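The wrist view shows the black clip in the nest at (259,8). The plate's top strip spans cols 226–288 at rows ~108–118, and the near base corners are at (207,135) and (307,135).

Run:
```python
from h import *
import pickle
p=pickle.load(open('w1.pkl','rb'))
for q,z in(((207,135),12),((307,136),12),((226,118),78),((288,118),78),((226,109),78),((288,109),78),((261,243),187),((261,275),187)):print(q,onz(p,q,z,True).round(1))
g=cv2.cvtColor(cv2.imread('pics/w1.png'),6);print(g[100:140,240],g[100:140,270])
```

```text
(207, 135) [ 453.5 -152.2   12. ]
(307, 136) [ 465.8 -259.7   12. ]
(226, 118) [ 480.6 -177.8   78. ]
(288, 118) [ 487.1 -229.6   78. ]
(226, 109) [ 488.2 -176.9   78. ]
(288, 109) [ 494.6 -228.5   78. ]
(261, 243) [ 427.3 -213.9  187. ]
(261, 275) [ 406.1 -216.6  187. ]
[150 148 150 148 148 144 132 123 128 162 186 190 191 189 187 182 174 154
 141 151 171 179 181 180 180 182 180 182 180 181 180 180 180 182 196 201
 132 125 126 126] [151 150 149 150 150 148 136 126 125 147 183 196 196 193 189 185 179 167
 144 136 143 168 181 184 199 251 253 253 253 253 253 253 254 253 252 239
 161 127 122 123]
```

>>> {"method": "servo_tool", "body": {"deltas": [[0,[0.002,-0.0024,0.035],[0,0,0]],[0,[0,0,0.035],[0,0,0]],[0,[0,0,0.035],[0,0,0]],[0,[0,0,0.035],[0,0,0]],[0,[0,0,0],[0,0,0]]]}}

```text
clock: 1.82
position: [420.3, -209.7, 214.1]
tool_rot: [0.998, 0.061, -0.006, -0.005]
wrist_force: [-1.5, 0.6, -0.5]
opening: 0.2
grasp_force: 0.0
```

>>> {"method": "servo_tool", "body": {"deltas": [[0,[0.02,0,0],[0,0,0]],[0,[0.015,0,0],[0,0,0]],[0,[0.005,0,0],[0,0,0]],[0,[0.003,0,0],[0,0,0]],[0,[0,0,0],[0,0,0]]]}}

```text
clock: 2.23
position: [467.3, -206.6, 222.0]
tool_rot: [0.998, 0.062, 0.001, 0.001]
wrist_force: [0.3, -0.0, -0.5]
opening: 0.6
grasp_force: 0.0
```

>>> {"method": "servo_tool", "body": {"deltas": [[0,[0.003,0,0],[0,0,0]],[0,[0.004,0,0],[0,0,0]],[0,[0.004,0,0],[0,0,0]],[0,[0.004,0,0],[0,0,0]],[0,[0.003,0,0],[0,0,0]]]}}

```text
clock: 2.65
position: [483.6, -204.2, 220.9]
tool_rot: [0.998, 0.062, -0.002, -0.0]
wrist_force: [-6.4, -1.4, 6.3]
opening: -0.1
grasp_force: 3.5
```

>>> {"method": "servo_tool", "body": {"deltas": [[0,[0.004,0,0],[0,0,0]],[0,[0.004,0,0],[0,0,0]],[0,[0.004,0,0],[0,0,0]],[0,[0.004,0,0],[0,0,0]],[0,[0.004,0,0],[0,0,0]]]}}

```text
clock: 3.07
position: [503.1, -202.0, 220.9]
tool_rot: [0.998, 0.062, -0.003, 0.0]
wrist_force: [-8.4, -3.2, 6.9]
opening: -0.3
grasp_force: 4.3
```

>>> {"method": "servo_tool", "body": {"deltas": [[0,[0.004,0,0],[0,0,0]],[0,[0.004,0,0],[0,0,0]],[0,[0.004,0,0],[0,0,0]],[0,[0.004,0,0],[0,0,0]],[0,[0.004,0,0],[0,0,0]]]}}

```text
clock: 3.48
position: [522.8, -199.7, 220.9]
tool_rot: [0.998, 0.062, -0.003, 0.0]
wrist_force: [-7.6, -2.6, 5.4]
opening: 0.2
grasp_force: 4.2
```

>>> {"method": "servo_tool", "body": {"deltas": [[0,[0.003,0,0],[0,0,0]],[0,[0.003,0,0],[0,0,0]],[0,[0.003,0,0],[0,0,0]],[0,[0.002,0,0],[0,0,0]],[0,[0,0,0],[0,0,0]]]}}

```text
clock: 3.9
position: [534.1, -198.4, 220.9]
tool_rot: [0.998, 0.062, -0.002, 0.0]
wrist_force: [-6.7, -2.5, 5.8]
opening: 0.0
grasp_force: 3.4
```

Travel is about 61 mm, so I'll go on gently to the stop.

>>> {"method": "servo_tool", "body": {"deltas": [[0,[0.002,0,0],[0,0,0]],[0,[0.002,0,0],[0,0,0]],[0,[0.001,0,0],[0,0,0]],[0,[0.001,0,0],[0,0,0]],[0,[0,0,0],[0,0,0]]]}}

```text
clock: 4.32
position: [539.8, -197.7, 220.8]
tool_rot: [0.998, 0.062, -0.003, 0.0]
wrist_force: [-6.1, -3.0, 5.2]
opening: -0.0
grasp_force: 3.7
```

>>> {"method": "servo_tool", "body": {"deltas": [[0,[0.001,0,0],[0,0,0]],[0,[0.001,0,0],[0,0,0]],[0,[0.001,0,0],[0,0,0]],[0,[0,0,0],[0,0,0]],[0,[0,0,0],[0,0,0]]]}}

```text
clock: 4.73
position: [542.7, -197.4, 220.8]
tool_rot: [0.998, 0.062, -0.003, 0.0]
wrist_force: [-6.6, -2.3, 5.2]
opening: -0.3
grasp_force: 3.8
```

>>> {"method": "servo_tool", "body": {"deltas": [[0,[0.001,0,0],[0,0,0]],[0,[0.001,0,0],[0,0,0]],[0,[0.001,0,0],[0,0,0]]]}}

```text
clock: 4.98
position: [544.4, -197.3, 220.8]
tool_rot: [0.998, 0.062, -0.005, 0.0]
wrist_force: [-16.1, -4.9, 11.9]
opening: -0.0
grasp_force: 8.3
```

>>> {"method": "servo_tool", "body": {"deltas": [[0,[0.001,0,0],[0,0,0]],[0,[0.001,0,0],[0,0,0]],[0,[0,0,0],[0,0,0]]]}}

```text
clock: 5.23
position: [545.1, -197.3, 220.8]
tool_rot: [0.998, 0.062, -0.007, 0.0]
wrist_force: [-19.3, -4.8, 14.9]
opening: -0.4
grasp_force: 10.2
```

The force jump shows the end stop. I'll let it go by backing straight off.

>>> {"method": "servo_tool", "body": {"deltas": [[0,[-0.02,0,0],[0,0,0]],[0,[-0.03,0,0],[0,0,0]],[0,[-0.03,0,0],[0,0,0]],[0,[-0.01,0,0],[0,0,0]],[0,[0,0,0],[0,0,0]]]}}

```text
clock: 5.65
position: [457.6, -206.8, 220.1]
tool_rot: [0.998, 0.061, -0.001, -0.001]
wrist_force: [-0.9, 1.1, -0.7]
opening: 0.1
grasp_force: 0.0
```

>>> {"method": "servo_tool", "body": {"deltas": [[0,[0,0,-0.03],[0,0,0]],[0,[0,0,-0.03],[0,0,0]],[0,[0,0,-0.03],[0,0,0]],[0,[0,0,0],[0,0,0]],[0,[0,0,0],[0,0,0]]]}}

```text
clock: 6.07
position: [461.9, -207.7, 313.8]
tool_rot: [0.998, 0.062, 0.003, 0.002]
wrist_force: [-0.3, -0.3, 0.5]
opening: 0.1
grasp_force: 0.0
```

Run:
```python
from plant import robot
from h import *
s=robot.sense();print(s['clock'],s['position'],s['tool_rot'])
p=robot.camera_params('wrist');im=robot.get_image('wrist')
import pickle;pickle.dump(p,open('w2.pkl','wb'))
c=robot.get_image('side');c=cv2.resize(c[225:305,210:345],None,fx=3.8,fy=3.8,interpolation=2)
out=np.zeros((384+c.shape[0],513,3),np.uint8);out[:384,:512]=im;out[384:]=c[:, :513]
out=out[:600] if False else np.vstack([im[:280],c[:,:512]]);print(out.shape);cv2.imwrite('pics/w2.png',out)
```

```text
6.0667 [ 461.9306483  -207.73988257  313.76174695] [0.99808038 0.06181164 0.00318354 0.00217773]
(584, 512, 3)
```

View pics/w2.png

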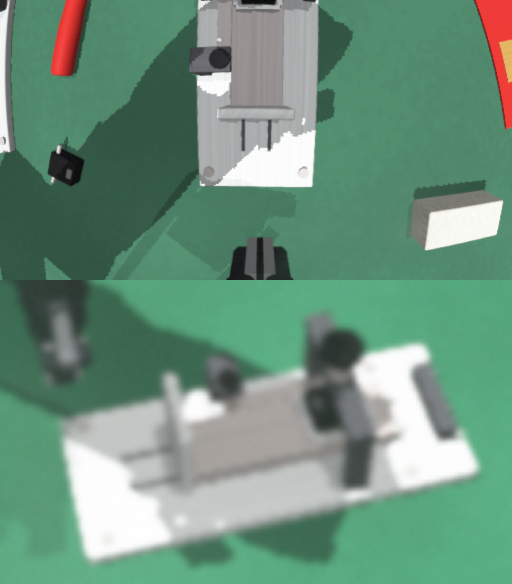

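The slide rests at mid position. The plate has moved forward, and the clip is under the plunger in the side crop. I'll move towards the knob and take a closer look.

>>> {"method": "servo_tool", "body": {"deltas": [[0,[0.03,0,-0.02],[0,0,0]],[0,[0.03,0,-0.015],[0,0,0]],[0,[0.02,0,0],[0,0,0]],[0,[0,0,0],[0,0,0]],[0,[0,0,0],[0,0,0]]]}}

```text
clock: 6.58
position: [539.6, -196.6, 343.7]
tool_rot: [0.998, 0.062, -0.002, -0.001]
wrist_force: [-0.5, -0.1, -0.6]
opening: -0.0
grasp_force: 0.0
```

Run:
```python
from plant import robot
from h import *
import pickle
q=pickle.load(open('w2.pkl','rb'))
print('plate',onz(q,(219,119),78,True),onz(q,(294,119),78,True))
s=robot.sense();print(s['clock'],s['position'],s['tool_rot'])
p=robot.camera_params('wrist');im=robot.get_image('wrist')
pickle.dump(p,open('w3.pkl','wb'));cv2.imwrite('pics/w3.png',im)
m=cv2.inRange(im,(0,0,0),(45,45,45))
for k in cv2.findContours(m,0,2)[0]:
    if cv2.contourArea(k)>150 and k[:,0,1].max()<240:
        c,r=cv2.minEnclosingCircle(k);print(c,r,onz(p,c,108,True).round(1))
```

```text
plate [ 525.38851296 -172.82808105   78.        ] [ 531.62137097 -224.10771373   78.        ]
6.5833 [ 539.55609287 -196.64025046  343.69454757] [ 9.98057643e-01  6.22711471e-02 -1.55419903e-03 -9.11221995e-04]
(91.92471313476562, 218.68466186523438) 17.409852981567383 [509.7 -56.1 108. ]
(228.88607788085938, 149.082275390625) 9.083089828491211 [ 580.3 -169.4  108. ]
(9.774999618530273, 62.0) 10.979655265808105 [643.7  37.1 108. ]
(261.757080078125, 68.95533752441406) 25.985179901123047 [ 638.2 -185.3  108. ]
```

View pics/w3.png

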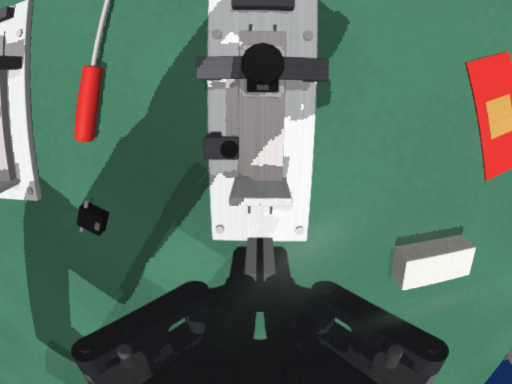

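The plate is now at x ≈528.5, so travel is 44.7 mm and the slide is latched. The knob disc is centred at (263,64), which gives ≈(642,-185). Next I move over it and down.

>>> {"method": "servo_tool", "body": {"deltas": [[0,[0.035,0.001,0],[0,0,0]],[0,[0.035,0,0],[0,0,0]],[0,[0.034,0,0.01],[0,0,0]],[0,[0,0,0.02],[0,0,0]],[0,[0,0,0.015],[0,0,0]]]}}

```text
clock: 7.05
position: [642.7, -185.1, 298.0]
tool_rot: [0.998, 0.062, -0.001, -0.001]
wrist_force: [-0.5, -0.0, -0.7]
opening: 0.1
grasp_force: 0.0
```

>>> {"method": "servo_tool", "body": {"deltas": [[0,[0,0,0.006],[0,0,0]],[0,[0,0,0.003],[0,0,0]],[0,[0,0,0.003],[0,0,0]],[0,[0,0,0],[0,0,0]]]}}

```text
clock: 7.38
position: [642.0, -185.7, 288.6]
tool_rot: [0.998, 0.061, -0.0, -0.0]
wrist_force: [-0.5, 0.4, -0.2]
opening: 0.3
grasp_force: 0.0
```

>>> {"method": "servo_tool", "body": {"deltas": [[0,[0,0,0.003],[0,0,0]],[0,[0,0,0.003],[0,0,0]],[0,[0,0,0.002],[0,0,0]],[0,[0,0,0.002],[0,0,0]],[0,[0,0,0],[0,0,0]]]}}

```text
clock: 7.8
position: [642.6, -185.6, 278.9]
tool_rot: [0.998, 0.062, 0.0, 0.0]
wrist_force: [0.2, -0.4, 0.2]
opening: 0.2
grasp_force: 0.8
```

>>> {"method": "servo_tool", "body": {"deltas": [[0,[0,0,0.002],[0,0,0]],[0,[0,0,0.002],[0,0,0]],[0,[0,0,0],[0,0,0]]]}}

```text
clock: 8.05
position: [642.7, -185.5, 274.6]
tool_rot: [0.998, 0.062, 0.0, 0.0]
wrist_force: [0.5, 0.3, 2.3]
opening: 0.1
grasp_force: 1.0
```

>>> {"method": "servo_tool", "body": {"deltas": [[0,[0,0,0.002],[0,0,0]],[0,[0,0,0.001],[0,0,0]],[0,[0,0,0],[0,0,0]]]}}

```text
clock: 8.3
position: [642.7, -185.5, 271.7]
tool_rot: [0.998, 0.062, 0.0, 0.0]
wrist_force: [-0.3, -0.3, 2.7]
opening: -0.2
grasp_force: 1.2
```

>>> {"method": "servo_tool", "body": {"deltas": [[0,[0,0,0.001],[0,0,0]],[0,[0,0,0],[0,0,0]]]}}

```text
clock: 8.47
position: [642.7, -185.5, 271.5]
tool_rot: [0.998, 0.062, 0.0, 0.0]
wrist_force: [-1.7, -0.2, 4.2]
opening: -0.0
grasp_force: 2.4
```

>>> {"method": "servo_tool", "body": {"deltas": [[0,[0,0,0.001],[0,0,0]],[0,[0,0,0],[0,0,0]]]}}

```text
clock: 8.63
position: [642.7, -185.5, 271.4]
tool_rot: [0.998, 0.062, 0.0, 0.0]
wrist_force: [-2.6, 0.1, 8.1]
opening: 0.1
grasp_force: 4.2
```

>>> {"method": "servo_tool", "body": {"deltas": [[0,[0,0,0.001],[0,0,0]],[0,[0,0,0],[0,0,0]],[0,[0,0,0],[0,0,0]]]}}

```text
clock: 8.88
position: [642.8, -185.5, 271.4]
tool_rot: [0.998, 0.062, 0.0, 0.0]
wrist_force: [-4.7, 0.9, 12.3]
opening: 0.3
grasp_force: 5.9
```

The force is 12.3 N with the travel stopped at about 10 mm, so the foot bears on the clip. I'll let it rise and retreat.

>>> {"method": "servo_tool", "body": {"deltas": [[0,[0,0,-0.004],[0,0,0]],[0,[0,0,-0.006],[0,0,0]],[0,[0,0,-0.01],[0,0,0]],[0,[0,0,-0.03],[0,0,0]],[0,[0,0,-0.03],[0,0,0]]]}}

```text
clock: 9.3
position: [641.5, -184.8, 346.8]
tool_rot: [0.998, 0.062, -0.003, -0.002]
wrist_force: [-0.7, -0.1, 0.4]
opening: 0.1
grasp_force: 0.0
```

>>> {"method": "servo_tool", "body": {"deltas": [[0,[-0.035,0,-0.01],[0,0,0]],[0,[-0.035,0,-0.01],[0,0,0]],[0,[-0.035,0,0],[0,0,0]],[0,[0,0,0],[0,0,0]],[0,[0,0,0],[0,0,0]]]}}

```text
clock: 9.72
position: [536.5, -198.0, 368.2]
tool_rot: [0.998, 0.061, -0.001, -0.001]
wrist_force: [1.4, 0.3, -0.1]
opening: 0.2
grasp_force: 0.0
```

Run:
```python
from plant import robot
from h import *
s=robot.sense();print(s['clock'],s['position'],s['wrist_force'])
im=robot.get_image('wrist')[:260];c=robot.get_image('side');c=cv2.resize(c[225:305,210:345],None,fx=3.8,fy=3.8,interpolation=2)
cv2.imwrite('pics/w4.png',np.vstack([im,c[:,:512]]))
```

```text
9.7167 [ 536.52925761 -197.97463333  368.16180964] [ 1.44428833  0.28529765 -0.11582897]
```

View pics/w4.png

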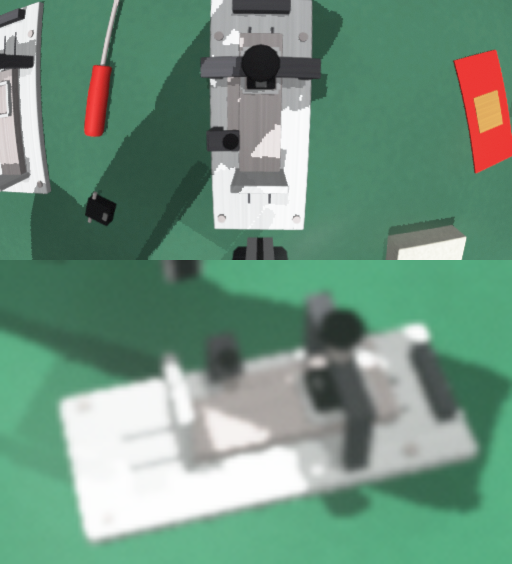

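The slide is still at mid position, the knob is up again at (261,63), the clip sits under the plunger, and nothing else has moved. I'm handing in the job.

```bash
python3 -c "
from plant import robot
print(robot.close_job())"
```

```text
the job is handed in; nothing more can be done
None
```

The job is handed in at about 10 s: the loaded fixture's slide was pushed to its stop and latched at mid position (44.7 mm measured), its plunger was pressed onto the clip with about 12 N and let rise, and nothing else was touched.

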